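Turn the wrong-handed shelf brackets

ROBOT

A 7-joint arm with a two-finger parallel gripper is mounted at the origin on the work surface. World frame = base frame: x ahead of the robot, y to its left, z up, the work surface at z = 0. Lengths are in m, angles in rad, forces in N, time in s.
With the tool pointing down it reaches from about 0.425 to 0.875 m from the base axis. Payload 9.9 kg.
Tool frame: the origin (TCP) lies between the finger pads; the fingertips stand 17 mm ahead of it and the grasp point (between the pads) lies 2 mm behind it; z points along the fingers, y is the line along which they close (so a half turn about z gives the same grasp; the last joint's range is limited). The gripper opens to 85 mm and grips with 20 to 120 N. Pads are 22 mm wide; open, the fingers measure 114 mm over their backs; the gripper's body (76 mm by 85 mm) begins 54 mm behind the grasp point. The pads swing forward as they close: fully open they stand 13 mm farther back than shut.
Start: joints at [1.244, 0.576, 0.025, 1.437, -0.015, 1.129, -0.057], TCP at [0.162, -0.655, 0.248] pointing down, gripper open.
Joint ranges: [-2.76, 2.76], [-0.34, 2.15], [-1.52, 1.57], [0.19, 2.46], [-1.09, 4.23], [0.17, 1.99], [-2.82, 2.82]. Speed limits (rad/s): [2.22, 2.22, 3.01, 3.01, 3.14, 3.14, 3.14].

INTERFACE

Orientations are given as a unit quaternion [w, x, y, z].
In Python, from bench import env gives the robot as it stands.
- The arm moves only by the tool servo_tool, never from a script. Its argument "moves" is a list of rows, each an object with "translation": the shift along the world's x, y, z in cm, a list of three; "twist": the turn about the world's z in rad; "grip": the finger opening in cm, from 0 to 8.54. A call has 1 to 12 rows; each row shifts and turns the commanded pose from where the row before left it; what a row does not reach is not made up. A row lasts 1/8 s, in which the tool goes at most 62.5 mm and 10.7 degrees, less where a joint would pass 70% of its speed; a pose out of reach is approached as far as the arm can. A call with a gripper value outside its range is refused whole. The fingers move at their own pace and stop on an object; the grip force is fixed at half the most. Time passes only in rows, so rows that do not move let the fingers close. It gives the time, the measured TCP pose, the force, the opening and the grip force at its end, in the units of the state.
- env.state(): the state, without advancing time (a new reading comes with each control period).
- env.camera(name): name is "scene" or "top"; returns (picture, depth): 384x512x3 uint8, red, green, blue; 384x512 float32, m along the optical axis (not along the pixel's ray), 0 where there is no reading.
- env.get_calibration(name): a dict with "intrinsics" (3x3 intrinsics, pixels), "R" (3x3) and "t" (3): a world point X has camera coordinates R X + t. Camera axes: x right, y down, z forward; pixel columns grow to the right and rows downward; lengths in m; the calibration is good to about 2 mm. A picture is of the moment at which its call begins. get_calibration takes no time and is no camera call.
- env.finish_job(): hands the job in; it is judged then, once.
The state is a dict: "time": time; "joint_pos": joint angles; "joint_velocities": joint speeds; "joint_efforts": joint torques, N m; "ee_pos": TCP position; "ee_rot": TCP orientation; "contact_force": force on the tool from outside, world axes, zero at the start; "moment": the same for the moment, N m; "grip_width": finger opening in m; "grip_force": force on a finger pad.
Only numpy, scipy, OpenCV 4.12 (cv2) and the standard library are available. Lean on these libraries where they do the work, as an engineer would, in place of code of your own. Each camera call takes 0.05 s, during which the arm holds its last target. There are 200 camera calls.

TASK

Three L-shaped shelf brackets stand in a row on the grey board, a mix of left-hand and right-hand ones; for this shelf every foot must point along the row towards the aluminium pillar at the row's end. Turn each mirrored bracket, one whose foot points away from the pillar, half round on its own spot, so that it stands upright in its old place with its foot towards the pillar; set it down rather than dropping it. Leave the brackets that are already right where they are.

Things in the scene. Friction and masses are not known exactly. Their poses are not given: they have to be found in the camera images.
- bracket_1: cream L-shaped shelf bracket standing upright: square upright 28 x 28 mm, 80 mm tall; a foot 14 mm high, 28 mm wide sticks out from its bottom on one side, toe 60 mm from the upright's axis. Origin: centre of the upright's underside, on the board, 12 mm above the bench; +x along the foot to its toe, z up. 0.10 to 0.20 kg, centre of mass within 10 mm of the upright's axis.
- bracket_2: cream L-shaped shelf bracket standing upright: square upright 28 x 28 mm, 80 mm tall; a foot 14 mm high, 28 mm wide sticks out from its bottom on one side, toe 60 mm from the upright's axis. Origin: centre of the upright's underside, on the board, 12 mm above the bench; +x along the foot to its toe, z up. Same as bracket_1. Uprights stand about 140 mm apart, within 20 mm of the row's middle line.
- bracket_3: cream L-shaped shelf bracket standing upright: square upright 28 x 28 mm, 80 mm tall; a foot 14 mm high, 28 mm wide sticks out from its bottom on one side, toe 60 mm from the upright's axis. Origin: centre of the upright's underside, on the board, 12 mm above the bench; +x along the foot to its toe, z up. Same as bracket_1. Pinch the upright across either pair of faces, above the foot.
- pillar: grooved aluminium shelf pillar, 45 x 45 mm, 150 mm tall including a dark foot plate 75 x 75 x 8 mm, fixed on the board in line with the brackets at one end of the row, left or right, about 145 mm from the nearest upright; a bottle stands at the other end. Origin: centre of its underside, 12 mm above the bench; y along the row, z up. Other small things stand 70 mm or more off the row.

How it is judged:
At the end, for the whole second after the job is handed in: All three brackets stand upright (within 8 degrees) and at rest, each within 20 mm of where it started, with its foot pointing along the row towards the pillar (within 17 degrees) (x of pillar in the frame of bracket_1 above 0.05 m and angle between the x axis of each of bracket_1, bracket_2, bracket_3 and the y axis of pillar, either way round below 0.3 rad and distance of each of bracket_1, bracket_2, bracket_3 from where it was at the start of the episode below 0.02 m and angle between each of bracket_1, bracket_2, bracket_3's own z axis and vertical below 0.15 rad and linear speed of each of bracket_1, bracket_2, bracket_3 below 0.02 m/s and x of pillar in the frame of bracket_2 above 0.05 m and x of pillar in the frame of bracket_3 above 0.05 m); the robot touches nothing.
It fails at once if a bracket that was right from the start was moved (by more than 20 mm) ((world y of pillar above 0 m and distance of any of bracket_1, bracket_2 from where it was at the start of the episode above 0.02 m) or (not (world y of pillar above 0 m) and distance of bracket_3 from where it was at the start of the episode above 0.02 m)).
It fails at once if a bracket was dropped (in free fall more than 20 mm above the board) ((height (world z) of bracket_1 above 0.032 m and contact force between bracket_1 and anything else below 0.01 N) or (height (world z) of bracket_2 above 0.032 m and contact force between bracket_2 and anything else below 0.01 N) or (height (world z) of bracket_3 above 0.032 m and contact force between bracket_3 and anything else below 0.01 N)).
It also fails if it takes over 56 s, if anything falls off the work surface, if the arm or the gripper's body presses on something with over 40 N, if the wrist force passes 120 N, or if a joint passes its speed limit or range.

## Working session

There is one attempt and no reset: what is moved stays moved. The work goes in short steps, Python scripts to look and compute and a tool call to move; the robot and the scene stay as the last step left them, time stands still between calls to the robot, and variables do not carry over. Pictures are saved under pics/ and viewed, at most 10 in all, crops included, and the job is handed in when it is done.

Besides the shell and the picture viewer there is one more tool, called after ">>>" by a JSON object that holds its "fn" and its "kwargs". servo_tool: Moves the arm, as the interface text tells. Its arguments: {"type":"object","properties":{"moves":{"type":"array","items":{"type":"object","properties":{"translation":{"type":"array","items":{"type":"number"}},"twist":{"type":"number"},"grip":{"type":"number"}}}}},"required":["moves"]}

```bash
mkdir -p pics
python3 - <<'E'
from bench import env
import cv2,numpy as np
for n in("scene","top"):
    p,d=env.camera(n); cv2.imwrite(f"pics/{n}0.png",p[:,:,::-1]); np.savez(f"{n}0.npz",p=p,d=d)
    c=env.get_calibration(n); print(n,np.round(c["intrinsics"],1).tolist(),np.round(c["R"],3).tolist(),np.round(c["t"],3))
s=env.state();print(s["time"],s["ee_pos"],s["ee_rot"],s["grip_width"])
a=[cv2.imread(f"pics/{n}0.png") for n in("scene","top")]
E
```

```text
scene [[377.7, 0.0, 260.9], [0.0, 377.7, 195.5], [0.0, 0.0, 1.0]] [[-0.217, 0.976, -0.02], [0.572, 0.111, -0.813], [-0.791, -0.188, -0.583]] [ 0.143 -0.301  1.288]
top [[488.3, 0.0, 258.9], [0.0, 488.3, 189.7], [0.0, 0.0, 1.0]] [[0.025, -1.0, 0.017], [-0.992, -0.027, -0.121], [0.121, -0.014, -0.993]] [-0.036  0.618  0.886]
0.1 [ 0.16219314 -0.65484388  0.24754471] [-7.20043142e-04  9.92637552e-01  1.21120398e-01 -1.42653606e-04] 0.08521991999192481
```

View pics/scene0.png

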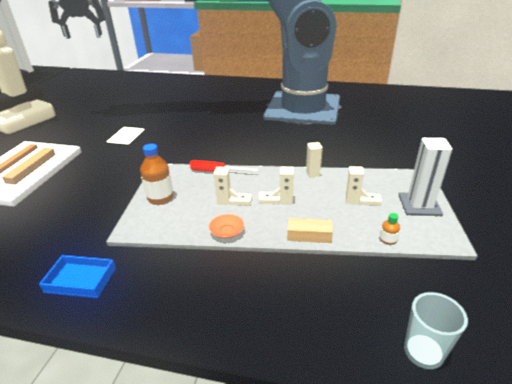

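View pics/top0.png

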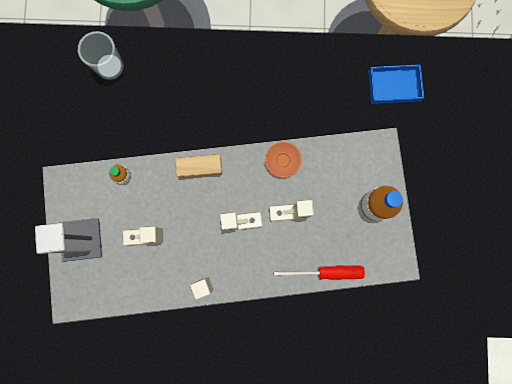

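The scene picture shows three brackets with the pillar at the right. In the top view the pillar is at the left (68,240), which is +y. The brackets are at about (148,236), (229,221) and (305,209). Only the middle one (229,221) has its foot pointing away from the pillar.

```bash
cat > h.py <<'E'
import cv2,numpy as np
def pts(env,n,p,d):
    c=env.get_calibration(n);K,R,t=c["intrinsics"],np.array(c["R"]),np.array(c["t"])
    v,u=np.mgrid[:384,:512]; q=np.stack([u,v,np.ones_like(u)],-1)@np.linalg.inv(K).T*d[...,None]
    return (q-t)@R
def measure(env,n,p,d):
    X=pts(env,n,p,d); h=cv2.cvtColor(p,cv2.COLOR_RGB2HSV)
    z=X[...,2]; roi=(X[...,0]>.3)&(X[...,0]<.95)&(abs(X[...,1])<.45)
    m=roi&(z>.018)&(z<.12)&(h[...,1]<110)&(h[...,2]>110)&(d>0)&(h[...,0]<40)
    k,L,st,_=cv2.connectedComponentsWithStats(m.astype(np.uint8))
    for i in range(1,k):
        if st[i,4]<60: continue
        a=X[L==i]; top=a[a[:,2]>.082]; f=a[a[:,2]<.035]
        r=lambda b:(np.round(cv2.minAreaRect(b[:,:2].astype(np.float32)*1000)[0],1),np.round(cv2.minAreaRect(b[:,:2].astype(np.float32)*1000)[1:][0],1),round(cv2.minAreaRect(b[:,:2].astype(np.float32))[2],1)) if len(b)>5 else None
        print(n,st[i,:4],"zmax",a[:,2].max().round(3),"\n top",r(top),len(top),"\n foot",r(f),len(f),"\n all",r(a))
E
python3 - <<'E'
from bench import env
from h import *
for n in("top","scene"):
    z=np.load(n+"0.npz"); measure(env,n,z["p"],z["d"])
E
```

```text
top [175 154  47  24] zmax 0.046 
 top None 0 
 foot None 5 
 all (array([663.1,  97.9]), array([36.1, 85.1]), 6.9)
top [114 165  16  19] zmax 0.05 
 top None 0 
 foot (array([636.4, 236.6]), array([11.8, 31.6]), 58.5) 42 
 all (array([639.4, 238.4]), array([16.6, 33.6]), 66.9)
top [362 187  22  34] zmax 0.093 
 top (array([ 617.5, -224.5]), array([ 1.9, 17.1]), 43.9) 10 
 foot (array([ 588.4, -228.5]), array([57.5, 20.1]), 28.9) 22 
 all (array([ 591.4, -229. ]), array([59. , 25.7]), 20.0)
top [269 200  44  21] zmax 0.094 
 top (array([ 582.7, -100.3]), array([28.1, 28.2]), 5.8) 247 
 foot (array([579.1, -68.4]), array([27.9, 56. ]), 6.5) 325 
 all (array([580.1, -77.4]), array([28.4, 74.2]), 6.0)
top [220 212  42  19] zmax 0.095 
 top (array([556.4,  34.7]), array([27.8, 27.9]), 8.4) 250 
 foot (array([560.4,   9. ]), array([28.3, 67.8]), 8.3) 316 
 all (array([559.9,  12. ]), array([28.3, 73.8]), 8.6)
top [123 226  40  19] zmax 0.096 
 top (array([528.7, 176.3]), array([28. , 28.8]), 3.4) 268 
 foot (array([526.2, 198.9]), array([28.2, 74.2]), 3.8) 255 
 all (array([526.5, 199. ])
[... 1063 characters left out ...]
167  36  37] zmax 0.094 
 top (array([530.6, 174.5]), array([29.5, 27.9]), 4.8) 144 
 foot (array([528. , 197.1]), array([29.9, 73.7]), 6.6) 296 
 all (array([528. , 196.9]), array([29.9, 73.9]), 6.6)
scene [141 168  32  34] zmax 0.085 
 top None 3 
 foot (array([ 614., -239.]), array([26.6, 59.1]), 28.0) 95 
 all (array([ 613.4, -238.3]), array([29.3, 59.8]), 30.9)
scene [287 218  45  24] zmax 0.044 
 top None 0 
 foot (array([680.7,  98.8]), array([ 5.4, 83.9]), 6.3) 211 
 all (array([663.5,  96.2]), array([39.1, 84.6]), 7.7)
scene [379 220  21  24] zmax 0.059 
 top None 0 
 foot (array([653.4, 243.5]), array([33.6, 14.7]), 78.0) 118 
 all (array([648.8, 242.7]), array([34. , 23.1]), 58.4)
```

>>> {"fn": "servo_tool", "kwargs": {"moves": [{"translation":[2.5,4.3,0],"twist":0,"grip":8.5},{"translation":[2.5,4.3,0],"twist":0,"grip":8.5},{"translation":[2.5,4.3,0],"twist":0,"grip":8.5},{"translation":[2.5,4.3,0],"twist":0,"grip":8.5},{"translation":[2.5,4.3,0],"twist":0,"grip":8.5},{"translation":[2.5,4.3,0],"twist":0,"grip":8.5},{"translation":[2.5,4.3,0],"twist":0,"grip":8.5},{"translation":[2.5,4.3,0],"twist":0,"grip":8.5},{"translation":[2.5,4.3,0],"twist":0,"grip":8.5},{"translation":[2.5,4.3,0],"twist":0,"grip":8.5},{"translation":[2.5,4.3,0],"twist":-0.05,"grip":8.5},{"translation":[2.5,4.3,0],"twist":-0.046,"grip":8.5}]}}

```text
time: 1.6
ee_pos: [0.4627, -0.1378, 0.2482]
ee_rot: [0.0, 0.997, 0.072, -0.0]
contact_force: [0.3, -0.4, 1.4]
grip_width: 0.085
grip_force: 0.0
```

>>> {"fn": "servo_tool", "kwargs": {"moves": [{"translation":[2.5,4.3,0],"twist":0,"grip":8.5},{"translation":[2.5,4.3,0],"twist":0,"grip":8.5},{"translation":[2.5,4.3,0],"twist":0,"grip":8.5},{"translation":[2.0,4.4,0],"twist":0,"grip":8.5},{"translation":[0,0,0],"twist":0,"grip":8.5},{"translation":[0,0,0],"twist":0,"grip":8.5}]}}

```text
time: 2.35
ee_pos: [0.5569, 0.0333, 0.2479]
ee_rot: [0.0, 0.997, 0.073, -0.001]
contact_force: [-0.2, 0.1, -0.9]
grip_width: 0.0851
grip_force: 0.0
```

Run:
```python
from bench import env
from scipy.spatial.transform import Rotation as R
import numpy as np
s=env.state();q=s["ee_rot"];Y=R.from_quat([*q[1:],q[0]]).apply([0,1,0])
print(s["time"],s["ee_pos"],np.round(s["joint_pos"],3),Y,np.degrees(np.arctan2(Y[1],Y[0])))
```

```text
2.35 [0.55689013 0.03330082 0.2478559 ] [-0.03   0.404 -0.165  1.748  0.077  0.997 -1.648] [ 1.46352547e-01 -9.89232381e-01  4.77466188e-04] -81.58438901340445
```

>>> {"fn": "servo_tool", "kwargs": {"moves": [{"translation":[0,0,-3],"grip":8.5},{"translation":[0,0.1,-3],"grip":8.5},{"translation":[0,0,-3],"grip":7},{"translation":[0,0,-3],"grip":7},{"translation":[0,0,-2.5],"grip":7},{"translation":[0,0,-2],"grip":7},{"translation":[0,0,-2],"grip":7},{"translation":[0,0,0],"grip":7},{"translation":[0,0,0],"grip":5},{"translation":[0,0,0],"grip":4},{"translation":[0,0,0],"grip":3.6},{"translation":[0,0,0],"grip":3.6}]}}

```text
validation failed for argument at $.mo...
```

>>> {"fn": "servo_tool", "kwargs": {"moves": [{"translation":[0,0,-3],"twist":0,"grip":8.5},{"translation":[0,0.1,-3],"twist":0,"grip":8.5},{"translation":[0,0,-3],"twist":0,"grip":7},{"translation":[0,0,-3],"twist":0,"grip":7},{"translation":[0,0,-2.5],"twist":0,"grip":7},{"translation":[0,0,-2],"twist":0,"grip":7},{"translation":[0,0,-2],"twist":0,"grip":7},{"translation":[0,0,0],"twist":0,"grip":7},{"translation":[0,0,0],"twist":0,"grip":5},{"translation":[0,0,0],"twist":0,"grip":4},{"translation":[0,0,0],"twist":0,"grip":3.6},{"translation":[0,0,0],"twist":0,"grip":3.6}]}}

```text
time: 3.85
ee_pos: [0.5574, 0.0348, 0.0636]
ee_rot: [-0.0, 0.997, 0.073, 0.0]
contact_force: [-0.6, 0.5, 0.1]
grip_width: 0.036
grip_force: 0.0
```

Run:
```python
from bench import env
import cv2
s=env.state();print(s["time"],s["ee_pos"],s["grip_width"])
p,d=env.camera("scene"); cv2.imwrite("pics/s1.png",cv2.resize(p[100:260,180:460,::-1],None,fx=2.8,fy=2.8))
```

```text
3.85 [0.55741958 0.03484363 0.06362951] 0.036009252410678164
```

View pics/s1.png

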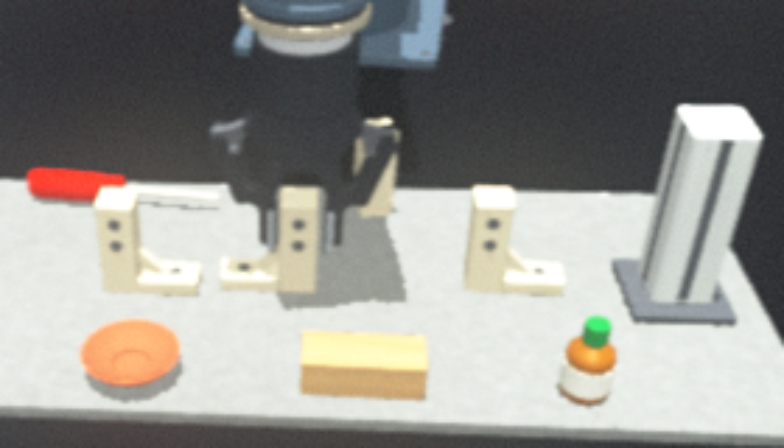

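The crop shows the fingers straddling the middle bracket's upright (300,240). A small rib at the foot reaches near the left fingertip (270,250), so I'll raise the gripper a little and then close.

>>> {"fn": "servo_tool", "kwargs": {"moves": [{"translation":[0,0,0.6],"twist":0,"grip":3.6},{"translation":[0,0,0],"twist":0,"grip":3.2},{"translation":[0,0,0],"twist":0,"grip":2.5},{"translation":[0,0,0],"twist":0,"grip":2},{"translation":[0,0,0],"twist":0,"grip":2},{"translation":[0,0,0],"twist":0,"grip":2},{"translation":[0,0,0.4],"twist":0,"grip":2},{"translation":[0,0,0.4],"twist":0,"grip":2},{"translation":[0,0,0.4],"twist":0,"grip":2},{"translation":[0,0,0],"twist":0,"grip":2}]}}

```text
time: 5.15
ee_pos: [0.5575, 0.0348, 0.0816]
ee_rot: [-0.0, 0.997, 0.073, 0.0]
contact_force: [-0.1, 0.3, -1.5]
grip_width: 0.0273
grip_force: 58.9
```

>>> {"fn": "servo_tool", "kwargs": {"moves": [{"translation":[0,0,0],"twist":0.132,"grip":2},{"translation":[0,0,0],"twist":0.132,"grip":2},{"translation":[0,0,0],"twist":0.132,"grip":2},{"translation":[0,0,0],"twist":0.132,"grip":2},{"translation":[0,0,0],"twist":0.132,"grip":2},{"translation":[0,0,0],"twist":0.132,"grip":2},{"translation":[0,0,0],"twist":0.132,"grip":2},{"translation":[0,0,0],"twist":0.132,"grip":2},{"translation":[0,0,0],"twist":0.132,"grip":2},{"translation":[0,0,0],"twist":0.132,"grip":2},{"translation":[0,0,0],"twist":0.132,"grip":2},{"translation":[0,0,0],"twist":0.132,"grip":2}]}}

```text
time: 6.65
ee_pos: [0.5572, 0.0346, 0.0812]
ee_rot: [-0.0, 0.647, 0.763, -0.0]
contact_force: [-0.2, -0.8, -2.0]
grip_width: 0.027
grip_force: 59.1
```

>>> {"fn": "servo_tool", "kwargs": {"moves": [{"translation":[0,0,0],"twist":0.132,"grip":2},{"translation":[0,0,0],"twist":0.132,"grip":2},{"translation":[0,0,0],"twist":0.132,"grip":2},{"translation":[0,0,0],"twist":0.132,"grip":2},{"translation":[0,0,0],"twist":0.132,"grip":2},{"translation":[0,0,0],"twist":0.132,"grip":2},{"translation":[0,0,0],"twist":0.132,"grip":2},{"translation":[0,0,0],"twist":0.132,"grip":2},{"translation":[0,0,0],"twist":0.132,"grip":2},{"translation":[0,0,0],"twist":0.132,"grip":2},{"translation":[0,0,0],"twist":0.132,"grip":2},{"translation":[0,0,0],"twist":0.132,"grip":2}]}}

```text
time: 8.15
ee_pos: [0.5572, 0.0345, 0.081]
ee_rot: [-0.0, -0.088, 0.996, -0.0]
contact_force: [0.1, -0.3, -1.3]
grip_width: 0.0272
grip_force: 59.1
```

>>> {"fn": "servo_tool", "kwargs": {"moves": [{"translation":[0,0,0],"twist":0,"grip":2},{"translation":[0,0,0],"twist":0,"grip":2}]}}

```text
time: 8.4
ee_pos: [0.5573, 0.0347, 0.0812]
ee_rot: [-0.0, -0.085, 0.996, -0.0]
contact_force: [-1.1, 0.8, -1.8]
grip_width: 0.0276
grip_force: 59.1
```

Run:
```python
from bench import env
import cv2
from scipy.spatial.transform import Rotation as R
import numpy as np
s=env.state();q=s["ee_rot"];Y=R.from_quat([*q[1:],q[0]]).apply([0,1,0])
print(s["time"],s["ee_pos"],np.round(s["joint_pos"],3),np.degrees(np.arctan2(Y[1],Y[0])))
p,d=env.camera("scene"); cv2.imwrite("pics/s2.png",cv2.resize(p[100:260,180:460,::-1],None,fx=2.8,fy=2.8))
```

```text
8.4 [0.55725462 0.03465831 0.08117172] [ 0.459  0.795 -1.     1.912  0.846  0.93   0.777] 99.74372462839686
```

View pics/s2.png

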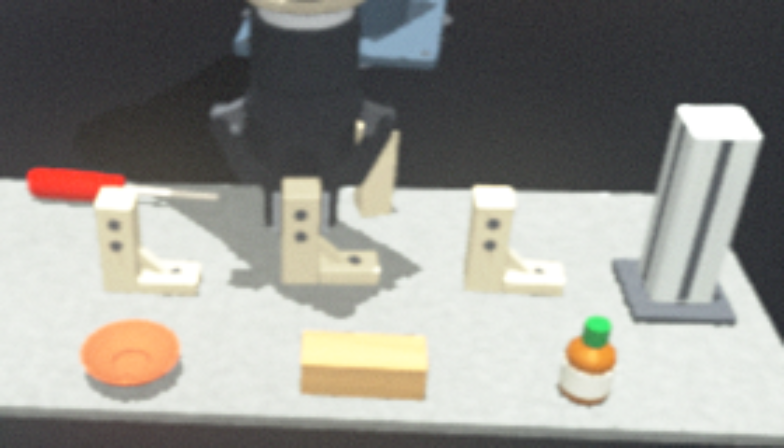

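The bracket is held upright at (300,230) with its foot now towards the pillar, and its neighbours have not moved. Next I lower it gently.

>>> {"fn": "servo_tool", "kwargs": {"moves": [{"translation":[0,0,-0.4],"twist":0,"grip":2},{"translation":[0,0,-0.4],"twist":0,"grip":2},{"translation":[0,0,-0.2],"twist":0,"grip":2},{"translation":[0,0,-0.1],"twist":0,"grip":2},{"translation":[0,0,-0.1],"twist":0,"grip":2},{"translation":[0,0,0],"twist":0,"grip":2},{"translation":[0,0,0],"twist":0,"grip":2}]}}

```text
time: 9.32
ee_pos: [0.5573, 0.0349, 0.0698]
ee_rot: [0.0, -0.087, 0.996, -0.0]
contact_force: [-0.6, -1.0, 5.6]
grip_width: 0.027
grip_force: 59.7
```

>>> {"fn": "servo_tool", "kwargs": {"moves": [{"translation":[0,0,0],"twist":0,"grip":3},{"translation":[0,0,0],"twist":0,"grip":3.6},{"translation":[0,0,0],"twist":0,"grip":5},{"translation":[0,0,0],"twist":0,"grip":6},{"translation":[0,0,0],"twist":0,"grip":6},{"translation":[0,0,1],"twist":0,"grip":6},{"translation":[0,0,2],"twist":0,"grip":6},{"translation":[0,0,3],"twist":0,"grip":6},{"translation":[0,0,4],"twist":0,"grip":6},{"translation":[0,0,4],"twist":0,"grip":6},{"translation":[0,0,4],"twist":0,"grip":6}]}}

```text
time: 10.7
ee_pos: [0.557, 0.0352, 0.2522]
ee_rot: [0.001, -0.087, 0.996, 0.0]
contact_force: [1.2, 0.4, -0.5]
grip_width: 0.0601
grip_force: 0.0
```

>>> {"fn": "servo_tool", "kwargs": {"moves": [{"translation":[-2,-4,0],"twist":0,"grip":6},{"translation":[-2,-4,0],"twist":0,"grip":6},{"translation":[-2,-4,0],"twist":0,"grip":6},{"translation":[-2,-4,0],"twist":0,"grip":6},{"translation":[-2,-4,0],"twist":0,"grip":6},{"translation":[0,0,0],"twist":0,"grip":6},{"translation":[0,0,0],"twist":0,"grip":6}]}}

```text
time: 11.58
ee_pos: [0.4576, -0.1647, 0.2504]
ee_rot: [0.001, -0.086, 0.996, -0.0]
contact_force: [0.3, 0.6, 0.4]
grip_width: 0.0597
grip_force: 0.0
```

Run:
```python
from bench import env
from h import *
for n in("scene","top"):
    p,d=env.camera(n); cv2.imwrite(f"pics/{n}3.png",p[:,:,::-1]); measure(env,n,p,d)
print(env.state()["time"])
```

```text
scene [306 142  16  34] zmax 0.093 
 top (array([438.3,  78.7]), array([28.5, 28.2]), 22.4) 112 
 foot (array([441.2,  79.7]), array([26.6, 27.8]), 20.9) 88 
 all (array([438.7,  78.7]), array([30.6, 28.9]), 24.2)
scene [213 166  45  38] zmax 0.093 
 top (array([ 584. , -101.1]), array([29.5, 27.1]), 5.1) 144 
 foot (array([ 525.6, -100.1]), array([146.3, 105.8]), 5.4) 374 
 all (array([ 525.7, -100.1]), array([146.5, 105.8]), 5.4)
scene [345 167  36  37] zmax 0.093 
 top (array([530.4, 174.2]), array([29.3, 27.4]), 5.4) 147 
 foot (array([528. , 197.2]), array([30. , 73.9]), 7.2) 301 
 all (array([527.9, 197.1]), array([30.1, 74. ]), 6.9)
scene [141 168  32  35] zmax 0.087 
 top None 3 
 foot (array([ 614.4, -239.1]), array([26.2, 59.2]), 26.7) 95 
 all (array([ 613. , -238.1]), array([30.7, 59.9]), 32.4)
scene [280 168  35  37] zmax 0.093 
 top (array([562.3,  35.9]), array([30. , 25.3]), 10.1) 144 
 foot (array([560.3,  58.4]), array([28.3, 74.6]), 15.3) 292 
 all (array([558.6,  58.1]), array([30.7, 74. ]), 10.5)
scene [287 218  45  23] zmax 0.044 
 top None 0 
 foot (array([680.
[... 1119 characters left out ...]
array([556.8,  59.6]), array([28. , 73.7]), 9.7) 298 
 all (array([556.8,  59.6]), array([28.2, 73.8]), 9.4)
top [123 226  40  19] zmax 0.095 
 top (array([528.7, 176.3]), array([28.1, 28.7]), 4.8) 267 
 foot (array([526.7, 198.7]), array([27.9, 73.5]), 5.8) 250 
 all (array([526.6, 198.5]), array([28. , 73.8]), 5.3)
top [274 271  46   4] zmax 0.034 
 top None 0 
 foot (array([465.4, -93.8]), array([ 5.9, 83.8]), 1.3) 151 
 all (array([465.4, -93.8]), array([ 5.9, 83.8]), 1.3)
top [190 277  23  22] zmax 0.095 
 top (array([436.4,  80.2]), array([28. , 28.2]), 22.8) 267 
 foot (array([445.2,  75.1]), array([35.5, 17.3]), 62.7) 19 
 all (array([436.5,  80.2]), array([28.2, 28.3]), 22.6)
11.675
```

View pics/scene3.png

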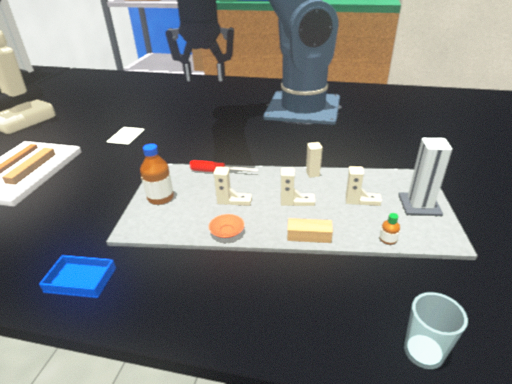

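The middle bracket (290,187) stands upright with its foot towards the pillar. It has shifted about 5 mm, the other two have not moved, and the arm is clear.

```bash
python3 -c "
from bench import env
print(env.finish_job())"
```

```text
the job is handed in; nothing more can be done
None
```

I turned the one mirrored bracket, the middle one, half round; it now stands upright about 5 mm from its old spot with its foot towards the pillar, the other two did not move, and I handed the job in at about 12 s (no verdict was shown).

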